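Tip the rinsed bearing balls out of the wire basket

ROBOT

A 6-joint arm with a two-finger parallel gripper is mounted at the origin on a cart in front of the work surface, level with it; the furniture and walls round the work are solid. World frame = base frame: x ahead of the robot, y to its left, z up, the work surface at z = 0. Lengths are in m, angles in rad, forces in N, time in s.
With the tool pointing down it reaches from about 0.2 to 0.875 m from the base axis. Payload 3.4 kg.
Tool frame: the origin (TCP) lies between the finger pads; the fingertips stand r.nose_length ahead of it and the grasp point (between the pads) lies 11 mm behind it (r.nose_length is the distance from the TCP to the fingertips, in m); z points along the fingers, y is the line along which they close (so a half turn about z gives the same grasp; the last joint's range is limited). The gripper opens to 94 mm and grips with 3 to 60 N. Pads are 16 mm wide; open, the fingers measure 119 mm over their backs; the gripper's body (75 mm by 177 mm) begins 78 mm behind the grasp point.
Start: joints at [1.008, 0.276, 1.505, -0, 1.361, -0.121], TCP at [0.246, 0.52, 0.213] pointing down, gripper open.
Joint ranges: [-2.89, 2.89], [-0.75, 2.08], [0.22, 2.7], [-1.18, 4.32], [0.11, 2.71], [-2.7, 2.7]. Speed limits (rad/s): [2.57, 2.57, 3.14, 3.14, 3.14, 3.14].

INTERFACE

Orientations are given as a unit quaternion [w, x, y, z].
In Python, from plant import r gives the robot as it stands. Calls block until the motion is done:
- r.move_to(position, orientation): joint-space move of the TCP to a pose.
- r.move_l(position, rot=None, vel=0.15, guard=None): straight line of the TCP; rot=None keeps the orientation; vel is the mean speed in m/s. With guard (N) it stops when the force on the tool has changed by that much, and returns True; else False.
- r.movej(angles): joint-space move.
- r.gripper_to(opening, f_grip=None): finger opening in m; f_grip is the grip in N (None keeps the last); returns when the fingers have stopped.
- r.hold(seconds).
- r.inverse_kinematics(position, orientation): joint angles nearest the present ones, or None.
- r.sense(): the state.
- r.snapshot(name): name is "scene" or "top" or "wrist"; returns (picture, depth): 384x512x3 uint8, red, green, blue; 384x512 float32, m along the optical axis (not along the pixel's ray), 0 where there is no reading.
- r.get_calibration(name): a dict with "fx", "fy", "cx", "cy" (pixels), "position" and "orientation" of the camera in the world. Camera axes: x right, y down, z forward; pixel columns grow to the right and rows downward; lengths in m; the calibration is good to about 2 mm. A picture is of the moment at which its call begins: read the wrist's pose just before it. get_calibration takes no time and is no camera call; for the wrist camera it gives the pose at the moment of the call.
A pose or a line that the arm cannot do raises r.PlanningError and nothing moves.
- r.sign_off(): hands the job in; it is judged then, once.
Trained networks look in the newest picture that a camera, given by its name, has taken for a name from the list of things; names that differ only in an ending like _2 or _b are one class to them, and where a whole thing is asked for, a point or a joint stands for the part that bears it (a point fixed in the world has none). Each returns a list of dicts, best first, with "conf" (0 to 1); they miss things now and then, are a little off and sometimes report something else, mostly with a low value. They report only what shows in the picture. A call takes as long as a camera call.
- r.spot_in(name, camera): "centre" ([column, row] in pixels, amid what is visible of it).
- r.pinpoint(name, camera): "centre" ([column, row] in pixels: a listed point, or the origin of a listed thing).
The state is a dict: "t": time; "joints": joint angles; "dq": joint speeds; "joint_efforts": joint torques, N m; "ee_pos": TCP position; "tool_rot": TCP orientation; "wrist_force": force on the tool from outside, world axes, zero at the start; "torque": the same for the moment, N m; "opening": finger opening in m; "finger_force": force on a finger pad.
Only numpy, scipy, OpenCV 4.12 (cv2) and the standard library are available. Lean on these libraries where they do the work, as an engineer would, in place of code of your own. Each camera call takes 0.05 s, during which the arm holds its last target. There are 200 camera calls.

TASK

Empty the five steel bearing balls from the wire rinse basket into the rubber-lined parts tray: pull the basket's spout gate up as far as it goes, rest the spout gently on the rim of the parts tray with the balls still in the basket, and tip the basket gradually so that they all roll out into the tray, none of them flung or spilled on the bench. Then stand the empty basket upright in its drip tray again, and let go. Leave the parts tray, the specimen mounts and the tweezers where they are.

Things in the scene. Friction and masses are not known exactly. Their poses are not given: they have to be found in the camera images.
- basket: Woven steel wire rinse basket, 0.5 kg. Origin: centre of the underside below the handle; +x points to the spout, z up. Sizes in mm: floor 2.5 thick, walls 40 high, back at x = -45, sides at y = -35 and 35; from x = 30 the sides run together to the spout at x = 58. It stands on the part behind x = 58. A rod handle, 79 wide, arches over it in the plane x = 0.
- basket_grip (a point): Centre of the handle's grip, 98 mm above the basket's underside at x = y = 0: a black plastic bar along the basket's y, 56 mm long, 14 mm thick along the basket's x, 20 mm high, with flat sides; free below and on both sides.
- spout_lip (a point): Middle of the spout's outer edge at (88, 0, 18.5) mm in the basket's frame. The spout is a trough of 2 mm sheet (this point is on its upper face), 48 mm wide inside, 52 outside, that starts on the basket's floor at x = 58 and rises outwards at 28 deg: balls leave only when the basket is tipped well over 28 deg, spout down; 45 deg empties it.
- gate (a joint): Lift gate that closes the spout: a steel plate 47 mm wide that slides straight up along the basket's z in guides at x = 58 (guides 38 mm high, 57 mm over all, 45 mm clear between). Value in m: 0 closed, 0.024 fully up at its stop. It moves against about 1 N of friction and stays where it is left; its stop lifts the basket if pulled on.
- gate_tab (a point): Centre of the gate's black tab: a block 12 mm wide along the basket's y, 8 mm thick along its x, 18 mm high, centred 53.5 mm above the basket's underside at x = 58 when closed, and rising with the gate. The stem below it is 10 mm wide.
- parts_tray: Loose steel parts tray with a black rubber floor, 0.6 kg, outside 130 mm (x) by 100 mm (y), straight walls 2 mm thick with a rolled rim 5 mm thick, top of the rim 27 mm and inner floor 4 mm above its underside. Origin: centre of the underside; z up.
- drip_tray: Shallow dark steel drip tray fixed to the bench, outside 196 mm (x) by 130 mm (y), floor 6 mm above the bench, rolled rim 4 mm thick, its top 14 mm above the bench. Origin: centre of the underside. The basket stands on its floor, its origin near (-18, 0) mm, spout towards the tray's +x, give or take 8 mm and 6 deg.
- ball_0: A steel bearing ball, 14 mm in diameter, 11.5 g; origin: its centre; all five are alike and start loose on the basket's floor.
- ball_1: A steel bearing ball, 14 mm in diameter, 11.5 g; origin: its centre; all five are alike and start loose on the basket's floor.
- ball_2: A steel bearing ball, 14 mm in diameter, 11.5 g; origin: its centre; all five are alike and start loose on the basket's floor.
- ball_3: A steel bearing ball, 14 mm in diameter, 11.5 g; origin: its centre; all five are alike and start loose on the basket's floor.
- ball_4: A steel bearing ball, 14 mm in diameter, 11.5 g; origin: its centre; all five are alike and start loose on the basket's floor.
- mount_a: Bystander: black cylindrical resin specimen mount, 30 mm in diameter, 19 mm high, loose on the bench beyond the work; origin: centre of the underside.
- mount_b: Bystander: black cylindrical resin specimen mount, 30 mm in diameter, 21 mm high, loose on the bench beyond the work; origin: centre of the underside.
- bench_tweezers: Bystander: steel tweezers, 18 x 124 x 8 mm, loose on the bench beyond the work; origin: centre of the underside, long along y.

How it is judged:
By the outcome, as a careful person would: the job done as asked, in the order asked, and still so for the second after the job is handed in, with the robot touching nothing.
It also fails if it takes over 64 s, if anything falls off the work surface, if the arm or the gripper's body presses on something with over 40 N, if the wrist force passes 120 N, or if a joint passes its speed limit or range.

## Working session

There is one attempt and no reset: what is moved stays moved. The work goes in short steps, each a Python script; the robot and the scene stay as the last script left them, time stands still between calls to the robot, and variables do not carry over. Pictures are saved under pics/ and viewed, at most 10 in all, crops included, and the job is handed in when it is done.

```bash
ls; mkdir -p pics
cat > h.py <<'E'
import numpy as np, cv2
from scipy.spatial.transform import Rotation as R
from plant import r
def rot(q): return R.from_quat(np.roll(np.array(q,float),-1))
def quat(Rm): return list(np.roll(Rm.as_quat(),1))
def back(cal,px,d=None):
    v=np.array([(px[0]-cal['cx'])/cal['fx'],(px[1]-cal['cy'])/cal['fy'],1.0])
    w=rot(cal['orientation']).apply(v); p=np.array(cal['position'])
    return (p,w) if d is None else p+d*w
def tri(rays):
    A=np.zeros((3,3));b=np.zeros(3)
    for p,w in rays:
        w=w/np.linalg.norm(w);M=np.eye(3)-np.outer(w,w);A+=M;b+=M@p
    return np.linalg.solve(A,b)
def save(n,im): cv2.imwrite('pics/'+n,cv2.cvtColor(im,cv2.COLOR_RGB2BGR))
E
python3 - <<'E'
from h import *
np.set_printoptions(precision=4,suppress=True)
print(r.nose_length,r.sense())
ims=[]
D={}
for c in ['scene','top']:
    im,d=r.snapshot(c);save(c+'0.png',im);cal=r.get_calibration(c);print(c,cal)
    D[c]=cal
    for n in ['basket_grip','spout_lip','gate_tab','basket','parts_tray','drip_tray','mount_a','bench_tweezers','ball_0']:
        for o in r.pinpoint(n,c)[:5]:
            if o['conf']<.25: continue
            u,v=np.round(o['centre']).astype(int)
            z=d[min(max(v,0),383),min(max(u,0),511)]
            print(c,n,o['conf'],np.round(o['centre'],1),back(cal,o['centre'],z))
            D.setdefault(n,[]).append(back(cal,o['centre']))
for n in ['basket_grip','spout_lip','gate_tab','basket','parts_tray','drip_tray']:
    if len(D.get(n,[]))==2: print(n,tri(D[n]))
E
```

```text
pics
plant.py
0.008 {'t': 0.0, 'joints': array([ 1.008 ,  0.2766,  1.5061, -0.    ,  1.3607, -0.121 ]), 'dq': array([ 0.0019, -0.0015, -0.0007, -0.0016,  0.0008,  0.0001]), 'joint_efforts': array([  0.0003, -40.4584, -23.7231,   0.0702,   0.0343,  -0.0001]), 'ee_pos': array([0.2456, 0.5193, 0.2126]), 'tool_rot': array([-0.0003,  0.2191,  0.9757, -0.0008]), 'wrist_force': array([-0.2962, -0.6006,  0.1472]), 'torque': array([ 0.008 , -0.0051,  0.0122]), 'finger_force': 0.0, 'opening': 0.09363407693533304}
scene {'fx': 369.98918325866117, 'fy': 369.98918325866117, 'cx': 253.38154187724749, 'cy': 188.54842724228342, 'position': array([0.3678, 0.4666, 0.7331]), 'orientation': array([ 0.0759, -0.2148,  0.9179, -0.3249])}
scene basket_grip 0.89 [250.  275.7] [0.5058 0.2014 0.1127]
scene spout_lip 0.59 [208.7 287.6] [0.5888 0.2239 0.0238]
scene gate_tab 0.57 [219.2 280.8] [0.5638 0.2184 0.0687]
scene gate_tab 0.42 [268.8 285.6] [0.4819 0.1647 0.021 ]
scene basket 0.57 [219.8 282.1] [0.5612 0.2205 0.0695]
scene basket 0.55 [254.1 294.5] [0.5007 0.1946 0.0198]
scene parts_tray 0.66 [305.6 165.
[... 1073 characters left out ...]
102 0.1765 0.1114]
top parts_tray 0.94 [332.1 222. ] [ 0.5394 -0.1938  0.0064]
top drip_tray 0.92 [164.5 226.5] [0.5324 0.2001 0.009 ]
top mount_a 0.63 [251.6 137.2] [ 0.7397 -0.0065  0.0217]
top mount_a 0.58 [239.8 156.1] [0.6952 0.0215 0.0216]
top bench_tweezers 0.56 [293.2 155. ] [ 0.6991 -0.1046  0.0073]
top bench_tweezers 0.5 [172.1 229.3] [0.5258 0.1798 0.0197]
top ball_0 0.57 [163.6 251.2] [0.4757 0.1984 0.0231]
top ball_0 0.55 [176. 248.] [0.4826 0.1705 0.0199]
top ball_0 0.48 [170.4 244.1] [0.491  0.1868 0.0054]
top ball_0 0.44 [172.4 228.7] [0.5272 0.1791 0.0198]
top ball_0 0.3 [155.6 240.2] [0.5046 0.193  0.1136]
spout_lip [0.5872 0.2265 0.0308]
drip_tray [ 0.53    0.2027 -0.0053]
```

Run:
```python
import cv2
a=cv2.imread('pics/scene0.png');b=cv2.imread('pics/top0.png')
x=cv2.resize(a[100:384,130:400],None,fx=1.48,fy=1.48*1)
y=cv2.resize(b[110:300,110:420],None,fx=1.3,fy=1.3)
import numpy as np
H=max(x.shape[0],y.shape[0]);c=np.zeros((H,800,3),np.uint8)
c[:x.shape[0],:x.shape[1]]=x;c[:y.shape[0],x.shape[1]:x.shape[1]+y.shape[1]]=y[:,:800-x.shape[1]]
cv2.imwrite('pics/c0.png',c)
```

```text
(no output)
```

View pics/c0.png

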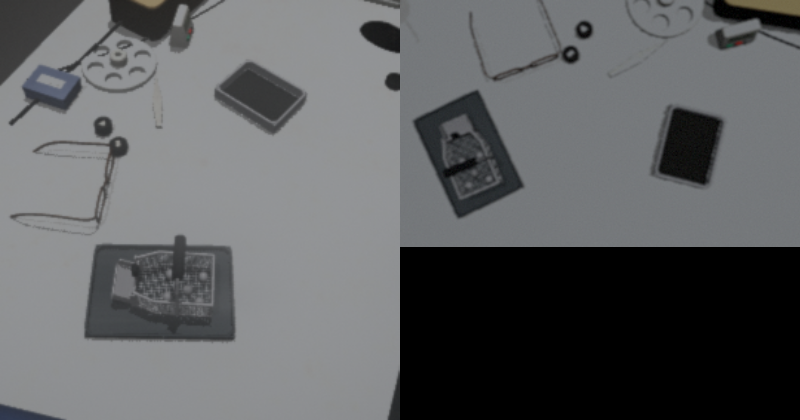

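The scene view shows the basket in its drip tray at about (180,285) in the composite, spout pointing left, which is world +x. The parts tray sits clear at about (260,95). Next I'll check which pour directions are reachable and measure with the wrist camera.

```bash
cat >> h.py <<'E'
def Rb(yaw,tilt=0): return R.from_euler('z',yaw)*R.from_euler('y',tilt)   # basket frame, tilt>0 = spout down
def Rtool(B,axis,s=1):  # tool z = -basket z, tool y = s*basket axis ('x' or 'y')
    y=s*np.array([1.,0,0] if axis=='x' else [0,1.,0]); z=np.array([0,0,-1.]); x=np.cross(y,z)
    return B*R.from_matrix(np.array([x,y,z]).T)
GB=np.array([0,0,.098])
def tcp_from_grasp(g,T): return np.array(g)+T.apply([0,0,.011])
th=np.radians(28)
def pivot_b(s=.010):  # axis of rim roll in basket frame when spout underside rests on it, s behind lip
    n=np.array([-np.sin(th),0,np.cos(th)]); t=np.array([np.cos(th),0,np.sin(th)])
    return np.array([.088,0,.0185])-s*t-(.002+.0025)*n
def pour_tcp(C,yaw,tilt,s=1,Bt=None,g=GB):
    B=Rb(yaw,tilt); o=np.array(C)-B.apply(pivot_b())
    T=Rtool(B,'x',s); return tcp_from_grasp(o+B.apply(g),T),quat(T),o
E
python3 - <<'E'
from h import *
np.set_printoptions(precision=2,suppress=True)
yb=np.radians(21)
for ax in 'xy':
  for s in (1,-1):
    T=Rtool(Rb(yb),ax,s); p=[.504,.194,.104] if ax=='x' else [.56,.215,.07]
    print(ax,s,r.inverse_kinematics(tcp_from_grasp(p,T),quat(T)))
yt=np.radians(-10)  # approx tray yaw
tc=np.array([.539,-.194,.0245])
for k,half in ((0,.0625),(90,.0475),(180,.0625),(270,.0475)):
  a=yt+np.radians(k)  # pour heading
  C=tc-half*np.array([np.cos(a),np.sin(a),0])
  for s in (1,-1):
    q=[r.inverse_kinematics(*pour_tcp(C,a,np.radians(t),s)[:2]) for t in (0,25,50)]
    print(k,s,q)
# tray points from depth
im,d=r.snapshot('top');cal=r.get_calibration('top')
v,u=np.mgrid[0:384,0:512];P=rot(cal['orientation']).apply(np.stack([(u-cal['cx'])/cal['fx']*d,(v-cal['cy'])/cal['fy']*d,d],-1).reshape(-1,3))+cal['position']
m=(abs(P[:,0]-.539)<.12)&(abs(P[:,1]+.194)<.12)&(P[:,2]>.016)&(P[:,2]<.05)
print(m.sum(),cv2.minAreaRect((P[m,:2]*1000).astype(np.float32)),np.percentile(P[m,2],[50,95])) 
m=(abs(P[:,0]-.53)<.15)&(abs(P[:,1]-.2)<.15)&(P[:,2]>.1)&(P[:,2]<.13)
print(m.sum(),P[m].mean(0),cv2.minAreaRect((P[m,:2]*1000).astype(np.float32)))
E
```

```text
x 1 [ 0.24  0.32  1.76 -0.    1.06 -0.13]
x -1 None
y 1 [ 0.25  0.43  1.67 -0.    1.04 -1.69]
y -1 [ 0.25  0.43  1.67 -0.    1.04  1.45]
0 1 [array([-0.56,  0.16,  1.97, -0.  ,  1.01, -0.39]), array([-0.44,  0.44,  1.56, -0.11,  1.56, -0.24]), array([-0.38,  0.76,  1.18, -0.18,  2.05, -0.22])]
0 -1 [None, None, None]
90 1 [array([-0.67,  0.4 ,  1.6 , -0.  ,  1.14, -2.07]), array([-0.34,  0.35,  1.71, -0.5 ,  1.06, -1.49]), array([-0.03,  0.48,  1.77, -0.93,  1.25, -0.94])]
90 -1 [array([-0.67,  0.4 ,  1.6 , -0.  ,  1.14,  1.08]), array([-0.34,  0.35,  1.71, -0.5 ,  1.06,  1.65]), array([-0.03,  0.48,  1.77, -0.93,  1.25,  2.2 ])]
180 1 [None, array([-0.5 ,  0.29,  1.81,  0.23,  0.64,  2.66]), array([-0.67,  0.2 ,  2.29,  1.95,  0.4 ,  0.82])]
180 -1 [array([-0.41,  0.55,  1.34, -0.  ,  1.25, -0.23]), array([-0.5 ,  0.29,  1.81,  0.23,  0.64, -0.48]), array([-0.67,  0.2 ,  2.29,  1.95,  0.4 , -2.32])]
270 1 [array([-0.24,  0.35,  1.7 , -0.  ,  1.1 ,  1.5 ]), array([-0.59,  0.39,  1.65,  0.41,  1.31,  1.01]), array([-0.83,  0.58,  1.58,  0.65,  1.61,  0.72])]
270 -1 [array([-0.24,  0.35,  1.7 , -0.  ,  1.1 , -1.64]), array([-0.59,  0.39,  1.65,  0.41,  1.31, -2.13]), array([-0.83,  0.58,  1.58,  0.65,  1.61, -2.42])]
445 ((539.2474365234375, -191.03860473632812), (103.26342010498047, 133.0442657470703), 74.64674377441406) [0.03 0.03]
201 [0.51 0.19 0.11] ((508.3056945800781, 194.05764770507812), (14.55453872680664, 65.2817611694336), 22.309049606323242)
```

```bash
cat > look.py <<'E'
from h import *
np.set_printoptions(precision=4,suppress=True)
def look(names,tag,acc):
    cal=r.get_calibration('wrist');im,d=r.snapshot('wrist');save(tag+'.png',im)
    for n in names:
        for o in r.pinpoint(n,'wrist')[:2]:
            if o['conf']<.4: continue
            u,v=np.clip(np.round(o['centre']).astype(int),0,[511,383])
            print(tag,n,round(o['conf'],2),np.round(o['centre'],1),back(cal,o['centre'],d[v,u]))
            acc.setdefault(n,[]).append(back(cal,o['centre'])); break
    v,u=np.mgrid[0:384,0:512]
    P=rot(cal['orientation']).apply(np.stack([(u-cal['cx'])/cal['fx']*d,(v-cal['cy'])/cal['fy']*d,d],-1).reshape(-1,3))+cal['position']
    return P[d.ravel()>0],im,d,cal
E
python3 - <<'E'
from look import *
T=quat(Rtool(Rb(np.radians(21)),'y',1))
acc={};N=['basket_grip','gate_tab','spout_lip','basket','drip_tray']
r.gripper_to(.036)
for i,(dx,dy) in enumerate([(0.03,-.0),(-.05,.05)]):
    r.move_to([.53+dx,.205+dy,.30],T)
    P,im,d,cal=look(N,f'w{i}',acc)
    np.save(f'w{i}.npy',P)
    m=(abs(P[:,0]-.505)<.06)&(abs(P[:,1]-.194)<.06)&(P[:,2]>.1)&(P[:,2]<.13)
    print('bar',m.sum(),P[m].mean(0) if m.sum() else 0,cv2.minAreaRect((P[m,:2]*1000).astype(np.float32)) if m.sum() else 0)
    m=(np.hypot(P[:,0]-.56,P[:,1]-.216)<.025)&(P[:,2]>.05)&(P[:,2]<.075)
    print('tab',m.sum(),P[m].mean(0) if m.sum() else 0,np.percentile(P[m,2],90) if m.sum() else 0,cv2.minAreaRect((P[m,:2]*1000).astype(np.float32)) if m.sum() else 0)
    print(cal['position'],r.sense()['ee_pos'],r.sense()['t'])
for n,a in acc.items():
    if len(a)==2: print(n,tri(a))
cv2.imwrite('pics/w01.png',cv2.resize(np.hstack([cv2.imread('pics/w0.png'),cv2.imread('pics/w1.png')]),(800,300)))
E
```

```text
w0 basket_grip 0.67 [257. 141.] [0.5118 0.1948 0.1149]
w0 gate_tab 0.76 [259.6 174.4] [0.5578 0.2177 0.0688]
w0 spout_lip 0.6 [258.5 185.9] [0.584  0.2275 0.0226]
w0 basket 0.59 [253.3 132.7] [0.5041 0.1869 0.1125]
w0 drip_tray 0.96 [258.4 151.1] [0.5325 0.2075 0.0099]
bar 529 [0.5077 0.1942 0.1135] ((508.3091735839844, 193.6753387451172), (14.424935340881348, 64.77909088134766), 22.369461059570312)
tab 57 [0.5609 0.2158 0.0667] 0.06996870457241514 ((561.7486572265625, 216.1763153076172), (7.935694217681885, 10.675195693969727), 23.44063377380371)
[0.4901 0.1787 0.472 ] [0.5597 0.2056 0.2999] 4.0083
w1 basket_grip 0.85 [200.6 182.1] [0.5073 0.1954 0.115 ]
w1 gate_tab 0.5 [207.4 209.8] [0.5579 0.214  0.0658]
w1 spout_lip 0.85 [209.1 221.3] [0.5922 0.2218 0.0223]
w1 basket 0.6 [212.2 167.1] [0.5051 0.1955 0.0094]
w1 drip_tray 0.69 [212.9 185.2] [0.5055 0.2116 0.115 ]
bar 525 [0.5063 0.1947 0.1127] ((508.156005859375, 194.15090942382812), (15.02569580078125, 66.37266540527344), 23.509979248046875)
tab 64 [0.5601 0.2163 0.0657] 0.07008775110506035 ((561.2932739257812, 216.12997436523438), (7.441952705383301, 11.98487663269043), 20.622617721557617)
[0.4096 0.2286 0.4725] [0.4808 0.2545 0.2997] 4.775
basket_grip [0.5122 0.1947 0.099 ]
gate_tab [0.5559 0.2158 0.0744]
spout_lip [0.5749 0.2227 0.0652]
basket [ 0.5102  0.1916 -0.0205]
drip_tray [0.5318 0.207  0.017 ]
```

View pics/w01.png

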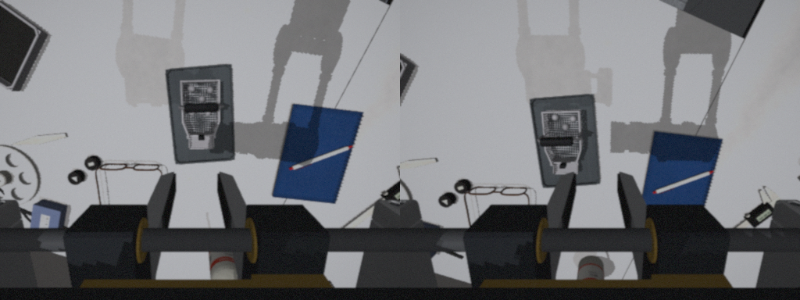

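The two views agree on the bar at (0.508, 0.194, top 0.114), the tab at (0.5615, 0.216, top 0.069) and a yaw of about 22.5°. I'll pull the gate now.

Run:
```python
from look import *
T=quat(Rtool(Rb(np.radians(22.5)),'y',1)); xy=[.5615,.2162]
r.move_to(xy+[.10],T)
print(r.move_l(xy+[.057],vel=.06,guard=6),r.sense()['ee_pos'])
r.gripper_to(0,f_grip=20)
s=r.sense();print(s['opening'],s['finger_force'],s['wrist_force'],s['ee_pos'],s['t']);z0=s['ee_pos'][2];f0=s['wrist_force']
p=s['ee_pos'].copy()
g=r.move_l([p[0],p[1],z0+.020],vel=.03,guard=6);s=r.sense();print(g,s['ee_pos']-p,s['wrist_force']-f0)
if not g:
  for dz in (.022,.0235,.0245,.0255):
    r.move_l([p[0],p[1],z0+dz],vel=.02);s=r.sense();print(dz,s['ee_pos']-p,s['wrist_force']-f0,s['opening'])
    if s['wrist_force'][2]-f0[2]<-3.5: break
print(s['t'])
```

```text
False [0.5617 0.2163 0.0571]
0.01196395234372566 20.000146329402924 [0.8344 0.2283 0.4811] [0.5616 0.2162 0.0572] 7.025
False [-0.     -0.      0.0202] [-0.4293  0.2464 -0.4058]
0.022 [0.     0.     0.0221] [-0.5218 -1.0385  0.0923] 0.011366449831013906
0.0235 [-0.     -0.      0.0236] [-0.8478 -0.1046 -0.0011] 0.011934961497726807
0.0245 [-0.0001 -0.      0.0242] [ 0.146  -0.5241 -2.8788] 0.01179562110380814
0.0255 [-0.0006 -0.0002  0.025 ] [-0.5679 -1.2408 -4.9531] 0.011496516592454048
8.85
```

Run:
```python
from look import *
s=r.sense();p=s['ee_pos']
r.move_l([p[0],p[1],p[2]-.0008],vel=.02)
r.gripper_to(.034); r.move_l([p[0],p[1],.17],vel=.15)
yaw=np.radians(22.5);T=Rtool(Rb(yaw),'x',1)
r.move_to([.508,.194,.26],quat(T))
P,im,d,cal=look([],'h0',{})
m=(abs(P[:,0]-.505)<.06)&(abs(P[:,1]-.194)<.06)&(P[:,2]>.1)&(P[:,2]<.13)
rc=cv2.minAreaRect((P[m,:2]*1000).astype(np.float32));print('bar',m.sum(),rc,np.percentile(P[m,2],95))
m=(np.hypot(P[:,0]-.5615,P[:,1]-.216)<.02)&(P[:,2]>.07)&(P[:,2]<.105)
print('tab',m.sum(),P[m].mean(0),np.percentile(P[m,2],[50,90]))
# parts tray in same or top picture
print(r.sense()['t'])
if np.hypot(rc[0][0]-508,rc[0][1]-194)<4:
  r.move_l([.508,.194,.125],vel=.15); print(r.move_l([.508,.194,.093],vel=.06,guard=8))
  r.gripper_to(0,f_grip=55); s=r.sense();print(s['opening'],s['finger_force'],s['wrist_force'],s['torque'],s['ee_pos'],s['t'])
```

```text
bar 588 ((508.3464050292969, 194.78955078125), (14.108682632446289, 64.80086517333984), 22.365234375) 0.11595039221237961
tab 87 [0.5608 0.2169 0.0896] [0.0922 0.0939]
11.8417
False
0.013520170294897885 55.00021934509277 [-0.7201 -0.2885  2.086 ] [-0.0346  0.102   0.0528] [0.508  0.194  0.0933] 14.0333
```

Run:
```python
from look import *
r.move_l([.508,.194,.20],vel=.1); s=r.sense();print('lift',s['wrist_force'],s['torque'],s['opening'],s['t'])
a=np.radians(-15.);tc=np.array([.539,-.192,.0245]);C=tc-.0625*np.array([np.cos(a),np.sin(a),0])
p,q,o=pour_tcp(C,a,0)
r.move_l([p[0]-.03,p[1],.24],q,vel=.18)
for k in ('wrist','top'):
    cal=r.get_calibration(k);im,d=r.snapshot(k);save(k+'_t.png',im)
    v,u=np.mgrid[0:384,0:512];P=rot(cal['orientation']).apply(np.stack([(u-cal['cx'])/cal['fx']*d,(v-cal['cy'])/cal['fy']*d,d],-1).reshape(-1,3))+cal['position']
    m=(abs(P[:,0]-.539)<.09)&(abs(P[:,1]+.194)<.09)&(P[:,2]>.014)&(P[:,2]<.04)
    print(k,m.sum(),cv2.minAreaRect((P[m,:2]*1000).astype(np.float32)),np.percentile(P[m,2],[50,90]))
    n=r.pinpoint('parts_tray',k); print([(round(o['conf'],2),back(cal,o['centre'],d[tuple(np.clip(np.round(o['centre'][::-1]).astype(int),0,[383,511]))])) for o in n[:2]])
    np.save(k+'P.npy',P)
s=r.sense();print(s['wrist_force'],s['torque'],s['t'],s['ee_pos'])
cv2.imwrite('pics/t.png',cv2.resize(np.hstack([cv2.imread('pics/wrist_t.png'),cv2.imread('pics/top_t.png')]),(800,300)))
```

```text
lift [-0.3263  0.3486 -5.8549] [-0.0631  0.0843  0.0491] 0.01362813408485157 15.25
wrist 1317 ((539.7493286132812, -192.6167449951172), (101.0898666381836, 132.87530517578125), 75.01634979248047) [0.027  0.0285]
[(0.64, array([ 0.5379, -0.1869,  0.0066])), (0.5, array([ 0.381 , -0.1475,  0.2365]))]
top 458 ((539.2186279296875, -191.15899658203125), (103.11566925048828, 132.8954315185547), 75.05440521240234) [0.0278 0.0303]
[(0.76, array([ 0.541 , -0.1966,  0.0076]))]
[-0.846   1.0524 -4.7824] [-0.072  0.115  0.002] 17.6917 [ 0.3702 -0.1544  0.2399]
```

View pics/t.png

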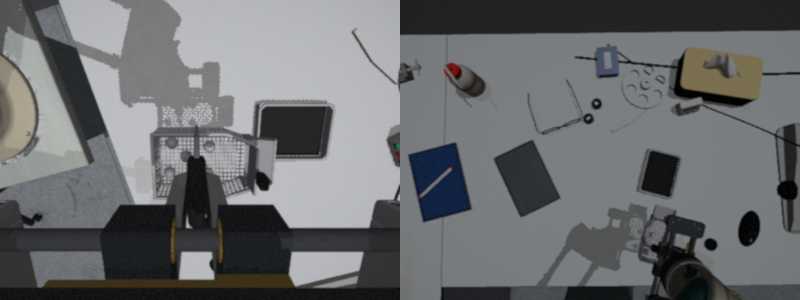

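```bash
cat > pour.py <<'E'
from look import *
a=np.radians(-15.);tc=np.array([.5395,-.192,.0245]);C=tc-.0625*np.array([np.cos(a),np.sin(a),0])
def F(n=6):
    f=[]
    for _ in range(n): r.hold(.02); f.append(r.sense()['wrist_force'])
    return np.mean(f,0)
E
python3 - <<'E'
from pour import *
P=np.load('topP.npy');m=(abs(P[:,0]-.53)<.14)&(abs(P[:,1]-.2)<.12)&(P[:,2]>.004)&(P[:,2]<.03)
print('drip',m.sum(),cv2.minAreaRect((P[m,:2]*1000).astype(np.float32)))
p,q,o=pour_tcp(C,a,0); print(p)
r.move_l(p+[0,0,.012],q,vel=.12); f0=F(10); print(f0,r.sense()['t'])
print(r.move_l(p+[0,0,-.006],q,vel=.012,guard=2.5)); f=F(10);s=r.sense();print(s['ee_pos']-p,f-f0,s['torque'],s['t'])
np.save('f0.npy',f0)
im,d=r.snapshot('scene');save('s1.png',cv2.resize(im[110:260,220:400],(720,600)))
E
```

```text
drip 8671 ((529.8599853515625, 200.67483520507812), (238.26783752441406, 279.8508605957031), 89.91627502441406)
[ 0.4006 -0.1548  0.1017]
[-0.1116  0.1052 -5.1259] 19.0917
True
[-0.0008  0.0003  0.0002] [-0.618  -0.2637  8.2106] [-0.2517 -0.3386 -0.0575] 20.2
```

View pics/s1.png

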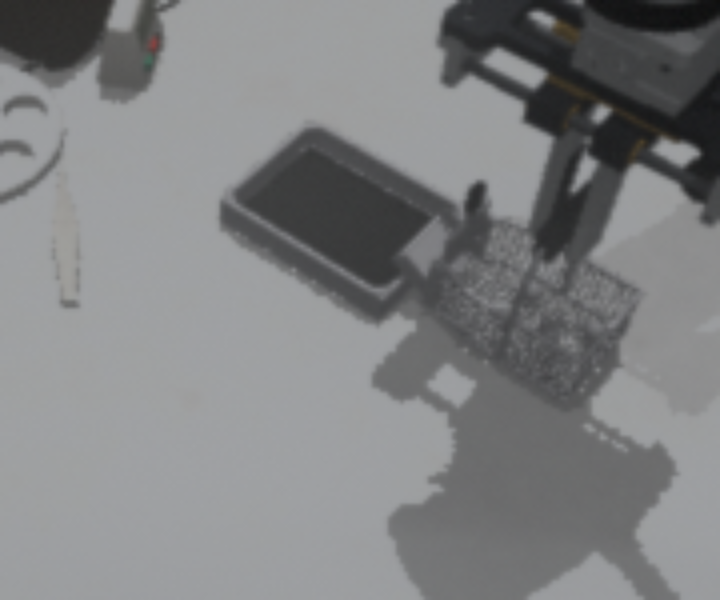

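Spout contact came at the predicted height, though at 8 N; the picture shows it over the tray's near rim (about (425,245)) with the basket level. I'll ease the force off, then tip with force feedback.

```bash
cat > tip.py <<'E'
from pour import *
f0=np.load('f0.npy')
def ease(h,tilt,lo=.6,hi=3.0):
    p,q,o=pour_tcp(C,a,np.radians(tilt))
    for _ in range(5):
        f=F(4)[2]-f0[2]
        if lo<=f<=hi: break
        h+= .0004 if f>8 else .0002 if f>hi else -.0003
        r.move_l(p+off+[0,0,h],q,vel=.02)
    return h,f
off=np.array([0,0,0.])
E
python3 - <<'E'
from tip import *
h=.0005
h,f=ease(h,0); print('rest',h,f,r.sense()['t'])
for t in (6,12,18,24):
    p,q,o=pour_tcp(C,a,np.radians(t)); r.move_l(p+[0,0,h],q,vel=.025)
    h,f=ease(h,t); s=r.sense(); print(t,round(h,4),round(f,2),s['ee_pos']-p-[0,0,h],np.round(F(2)-f0,1),round(s['t'],2))
np.save('h.npy',h)
E
```

```text
rest 0.0011 2.335829889525915 20.975
6 0.0007 2.25 [-0. -0.  0.] [-1.7  0.3  2. ] 22.61
12 0.0007 2.55 [-0.0005  0.0003 -0.0002] [-2.2  1.2  2.4] 23.32
18 0.0005 2.34 [ 0.0001 -0.     -0.0001] [ 0.4 -0.1  1.8] 25.31
24 0.0005 1.52 [-0.0005  0.0002 -0.0002] [-0.1 -0.1  1. ] 26.02
```

Run:
```python
from tip import *
h=float(np.load('h.npy'))
for t in (28,31,34,37,40,43,46,48):
    p,q,o=pour_tcp(C,a,np.radians(t)); r.move_l(p+[0,0,h],q,vel=.012)
    h,f=ease(h,t,.6,3.6); r.hold(.25); s=r.sense(); print(t,round(h,4),round(f,2),round(s['t'],2))
np.save('h.npy',h)
r.hold(.5)
A,_=r.snapshot('scene'); print([ (round(o['conf'],2),np.round(o['centre'])) for o in r.spot_in('ball_0','scene')])
B,_=r.snapshot('wrist'); save('p1.png',np.hstack([cv2.resize(A[110:260,220:370],(400,400)),cv2.resize(B,(400,400))]))
```

```text
28 -0.0001 2.58 27.81
31 0.0005 2.36 29.72
34 -0.0001 1.2 31.31
37 0.0001 2.88 32.58
40 0.0001 1.14 33.54
43 -0.0002 0.95 34.82
46 -0.0002 2.21 35.77
48 -0.0002 2.49 36.57
[]
```

View pics/p1.png

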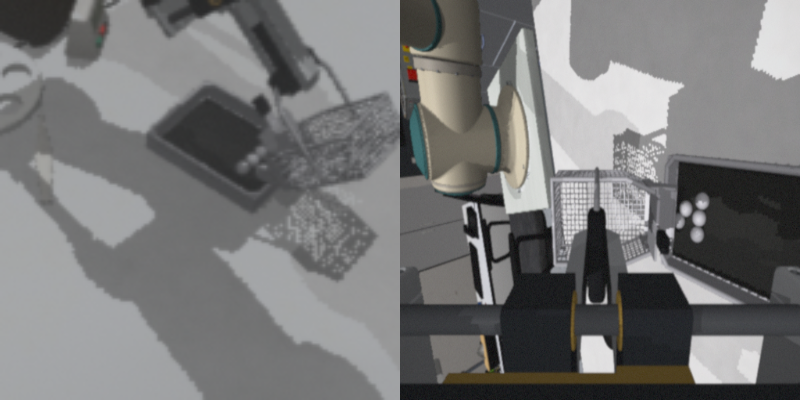

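The wrist view shows a cluster of balls just inside the tray at about (692,217) and what looks like an empty basket. I'll zoom in to count them.

Run:
```python
import cv2
b=cv2.imread('pics/p1.png')[150:290,540:760]
cv2.imwrite('pics/p1z.png',cv2.resize(b,(786,500),interpolation=cv2.INTER_CUBIC))
```

```text
(no output)
```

View pics/p1z.png

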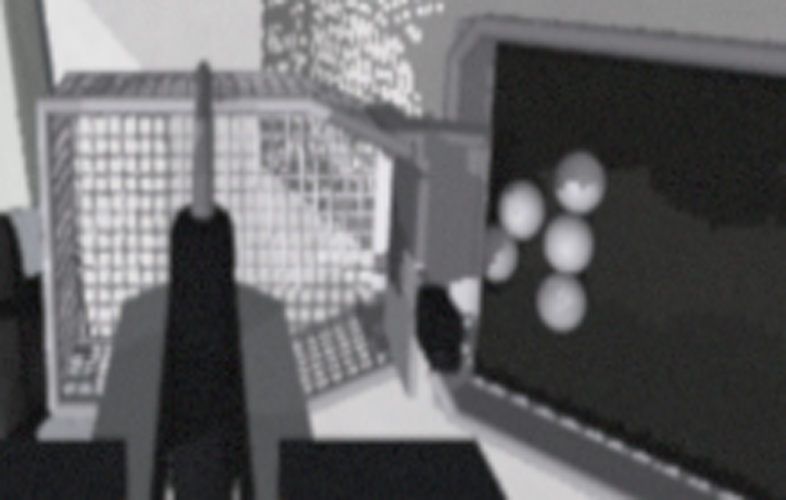

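All five balls are in the tray, at about (580,182), (521,210), (568,245), (562,303) and (497,255), and the basket is empty. Before returning it I'll fit the drip tray offline from the saved top picture.

Run:
```python
import numpy as np,cv2
im=cv2.imread('pics/top_t.png').astype(int).sum(2).reshape(-1);P=np.load('topP.npy')
reg=(abs(P[:,0]-.53)<.14)&(abs(P[:,1]-.2)<.125)
print(np.percentile(im[reg],[5,20,50,80]))
for thr in (200,230,260):
    m=(reg&(im<thr)).reshape(384,512).astype(np.uint8)
    n,l,st,_=cv2.connectedComponentsWithStats(m);k=1+np.argmax(st[1:,4])
    q=P[(l==k).ravel()]; print(thr,len(q),cv2.minAreaRect((q[:,:2]*1000).astype(np.float32)),q[:,:2].mean(0))
```

```text
[136. 146. 375. 380.]
200 4563 ((529.4783325195312, 205.71588134765625), (194.60910034179688, 130.25100708007812), 25.41328239440918) [0.52893319 0.20672314]
230 4640 ((529.7162475585938, 205.81243896484375), (196.63967895507812, 130.28070068359375), 25.413284301757812) [0.52891435 0.20665593]
260 4716 ((529.0183715820312, 206.02606201171875), (197.7464599609375, 131.234619140625), 25.43630599975586) [0.52880091 0.20674362]
```

Run:
```python
from tip import *
p=r.sense()['ee_pos']; r.move_l([p[0],p[1],p[2]+.07],vel=.08)
y=np.radians(25);Q=quat(Rtool(Rb(y),'x',1)); X=[.512,.1975]
p1=pour_tcp(C,a,0)[0]
r.move_l([p1[0],p1[1]+.06,.21],quat(Rtool(Rb(a),'x',1)),vel=.12)
r.move_l(X+[.17],Q,vel=.18); r.move_l(X+[.105],Q,vel=.1)
f0=F(8); g=r.move_l(X+[.089],Q,vel=.015,guard=2.5); f=F(8);s=r.sense();print(g,s['ee_pos'],f-f0,s['torque'],s['t'])
A,d=r.snapshot('scene');save('e1.png',np.hstack([cv2.resize(A[230:340,190:300],(400,400)),cv2.resize(A[110:260,220:370],(400,400))]))
```

```text
True [0.5117 0.1974 0.0933] [-0.4864  0.1182 10.5521] [-0.0347 -0.1005 -0.0225] 43.075
```

View pics/e1.png

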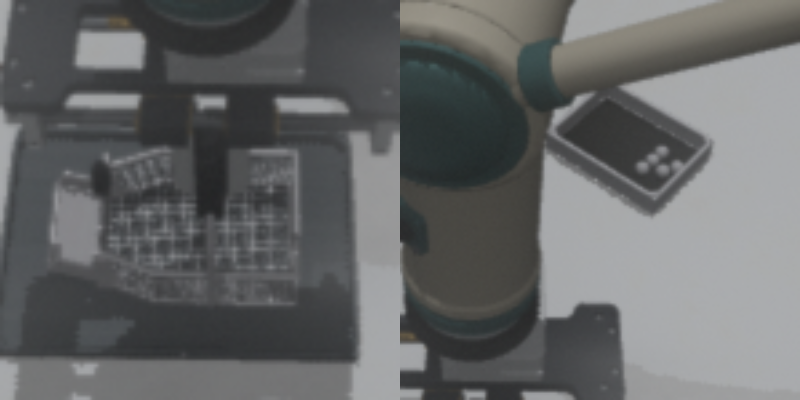

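The basket is standing inside the drip tray (left) and five balls show in the parts tray at about (658,160). I'll release it, retreat and verify.

Run:
```python
from tip import *
s=r.sense();p=s['ee_pos']
r.move_l(p+[0,0,.0004],vel=.02); r.gripper_to(.032); r.hold(.2)
r.move_l([p[0],p[1],.22],vel=.1)
r.move_l([.40,.30,.28],vel=.25); r.hold(.3)
P=None
cal=r.get_calibration('top');im,d=r.snapshot('top')
v,u=np.mgrid[0:384,0:512];P=rot(cal['orientation']).apply(np.stack([(u-cal['cx'])/cal['fx']*d,(v-cal['cy'])/cal['fy']*d,d],-1).reshape(-1,3))+cal['position']
m=(abs(P[:,0]-.539)<.09)&(abs(P[:,1]+.194)<.09)&(P[:,2]>.016)&(P[:,2]<.04);print('tray',cv2.minAreaRect((P[m,:2]*1000).astype(np.float32)))
m=(abs(P[:,0]-.51)<.05)&(abs(P[:,1]-.197)<.05)&(P[:,2]>.1)&(P[:,2]<.13);print('bar',m.sum(),cv2.minAreaRect((P[m,:2]*1000).astype(np.float32)) if m.sum() else 0,np.percentile(P[m,2],[50,95]) if m.sum() else 0)
print(r.sense()['t']); save('f.png',cv2.resize(im[110:290,100:400],(800,480)))
```

```text
tray ((539.234619140625, -191.04324340820312), (103.68743896484375, 132.8953094482422), 74.64201354980469)
bar 199 ((511.40362548828125, 197.5982666015625), (14.578082084655762, 61.470703125), 23.957246780395508) [0.1144 0.1172]
46.6833
```

View pics/f.png

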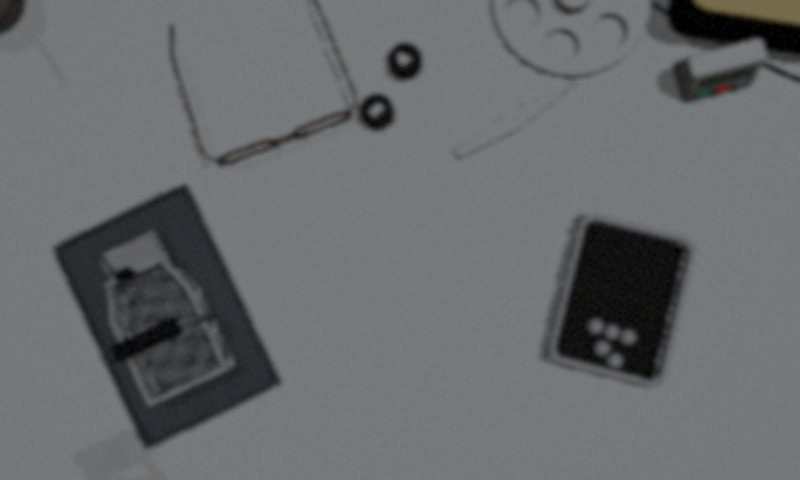

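The final view shows five balls in the parts tray at about (610,340). The tray hasn't moved, and the basket is upright in its drip tray at about (170,320).

```bash
python3 -c "
from plant import r
print(r.sign_off())"
```

```text
the job is handed in; nothing more can be done
None
```

Job handed in at about 47 s: all five balls are in the parts tray, which stayed where it was, and the empty basket stands upright in its drip tray, released; contact peaked at about 8 N as the spout first touched the rim and 10.5 N as the basket was set down, and the spout was eased to 2–3 N before tipping.

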